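Hang a second item on the loupe hook

TASK

Take the stencil carrier with the tall slotted tab out of the rack and hang it on the hook bar beside the loupe: thread its slot over the free end of the bar, let it bear lightly on the bar, and slide it in along the bar, gently pushing the loupe back, until the spring catch has sprung out behind it. Then let go so that both hang freely. Feel your way: do not strain the bar, bend the catch too far or squeeze the loupe against its stop, keep the loupe on the bar, and do not disturb the other things on the bench.

Things in the scene. Friction and masses are not known exactly. Their poses are not given: they have to be found in the camera images.
- hook: Fixed, rigid steel hook stand. Origin: on the bench under the bar's root; x along the bar towards its free end, z up. Round 8 mm bar, horizontal, axis at z = 150 mm (top 154), from the post's face at x = 0 to a rounded end at 88 mm. Post 14 mm square, no higher than the bar. Base 100 x 90 x 12 mm. The bar carries a keeper sleeve whose place is not measured (see bar_root, catch).
- bar_tip (a point): Free end of the bar, on its axis (x = 88 mm in the hook's frame). The bar does not give: a carrier held a few tenths of a mm too low already presses on it with newtons.
- bar_root (a point): Root of the bar, on its axis. The keeper sleeve is set at a different, unmeasured place s each time, s = 0 to 16 mm from the root: stop flange, 18 mm across, at x = s to s + 4 mm; tip of the catch at s + 23, hinge of the catch at s + 47.5 mm. The loupe hangs anywhere between flange and catch tip, so home must be found by feel.
- catch (a joint): Steel leaf under the bar, 4 mm wide, sloping down rootward from its hinge to a blunt tip 10 mm under the axis. 0 = out, grows as it folds up. A slot bearing on the bar and slid rootward folds it to about 0.12 with 2 to 8 N along the bar; held 1 mm higher, 0.16: more bends it too far. It springs out to 0 when the carrier is wholly past, and lets nothing back.
- carrier: Aluminium stencil carrier, 64 wide (y), 104 tall (z), 60 to 110 g; front and back alike. Origin: centre of its lower edge. Frame 64 x 50 x 5 mm with perforated stencil; above it a tab 24 wide, 10 thick (x), z = 50 to 104 mm, with a through slot 12 x 12 mm (z = 56 to 68 mm). Grip the tab's two edges (24 mm apart along y) at z = 76 to 104 mm. Starts upright in a groove of the rack.
- slot_top (a point): Middle of the upper edge of the carrier's slot (z = 68 mm of the carrier): this edge bears on top of the bar when it hangs.
- loupe: Small black loupe hanging on the bar between flange and catch; lens ring 45 mm across, 6 mm thick along the bar, 45 g. Origin: middle of the upper edge of its eye, bearing on the bar; reaches 6 mm above, 75 mm below; head 18 mm wide. x along the bar, z up. It slides back easily up to 12 mm, then stops hard at the flange; flange, loupe, tab and catch tip then fit with 2.5 mm to spare.
- rack: Fixed black rack, 150 x 94 x 22 mm. Origin: centre of its underside. Three grooves along y at x = -46, 0 and 46 mm, 7 mm wide, 68 mm long, 14 mm deep (floor at z = 8 mm): the carrier and two plain ones stand in them.
- plain_a: Plain stencil carrier without a tab, 5 x 64 x 50 mm, in the rack; origin at its lower edge. Bystander.
- plain_b: The same, in another groove. Bystander.
- flux: Small jar 40 mm across, 65 mm tall, origin under it. Bystander.
- driver: Screwdriver 140 mm long lying on the bench. Bystander.
- tip_cup: Steel cup 56 mm across, 45 mm tall. Bystander.
There are look-alikes about, which are no part of the job. Leave any orange or yellow look-alike of the carrier alone.

How it is judged (in metres and radians):
On the way:
1. the carrier's slot is threaded on the bar, outside the catch (x of slot_top in the frame of hook between 0.047 and 0.084 m and y of slot_top in the frame of hook between -0.006 and 0.006 m and z of slot_top in the frame of hook between 0.15 and 0.16 m), for 0.1 s.
At the end, for the whole second after the job is handed in: Carrier and loupe both hang on the bar (edges 152 to 156.5 mm up, within 6 mm sideways in the hook frame), tilted under 0.25 and 0.3 rad; slot_top 6 to 12.5 mm outward of the loupe's origin, so side by side, inside the catch, which has sprung out (under 0.03 rad); carrier slower than 0.03 m/s (y of slot_top in the frame of hook between -0.006 and 0.006 m and z of slot_top in the frame of hook between 0.152 and 0.1565 m and x of slot_top in the frame of loupe between 0.006 and 0.0125 m and angle between carrier's own z axis and vertical below 0.25 rad and value of joint catch below 0.03 rad and linear speed of carrier below 0.03 m/s and x of loupe in the frame of hook between 0.005 and 0.04 m and y of loupe in the frame of hook between -0.006 and 0.006 m and z of loupe in the frame of hook between 0.152 and 0.1565 m and angle between loupe's own z axis and vertical below 0.3 rad); the robot touches nothing.
It fails at once if the carrier strains the hook (over 20 N between carrier and hook) or bends the catch past 0.17 rad (contact force between carrier and hook above 20 N or value of joint catch above 0.17 rad).
It fails at once if the loupe is squeezed (more than 8 N from the carrier) (contact force between carrier and loupe above 8 N).
It fails at once if the robot itself pushes on the loupe or the hook stand (more than 8 N) (contact force between any of the fingers, the arm and loupe above 8 N or contact force between any of the fingers, the arm and hook above 8 N).
It fails at once if the loupe comes off the bar or is moved by more than 25 mm (distance of loupe from where it was at the start of the episode above 0.025 m).
It fails at once if a bystander is moved by more than 20 mm (distance of any of plain_a, plain_b, flux, driver, tip_cup from where it was at the start of the episode above 0.02 m).
It also fails if it takes over 61 s, if anything falls off the work surface, if the arm or the gripper's body presses on something with over 40 N, if the wrist force passes 120 N, or if a joint passes its speed limit or range.

ROBOT

A 6-joint arm with a two-finger parallel gripper is mounted at the origin on the work surface. World frame = base frame: x ahead of the robot, y to its left, z up, the work surface at z = 0. Lengths are in m, angles in degrees, forces in N, time in s.
With the tool pointing down it reaches from about 0.25 to 0.725 m from the base axis. Payload 9.7 kg.
Tool frame: the origin (TCP) lies at the very end of the fingers, on their centre line; the grasp point (between the pads) lies 19 mm behind it (bot.hold_point_z is the distance from the TCP to the grasp point, in m); z points along the fingers, y is the line along which they close (so a half turn about z gives the same grasp; the last joint's range is limited). The gripper opens to 85 mm and grips with 20 to 120 N. Pads are 22 mm wide; open, the fingers measure 114 mm over their backs; the gripper's body (76 mm by 85 mm) begins 54 mm behind the grasp point. The pads swing forward as they close: fully open they stand 13 mm farther back than shut.
Start: joints at [68.468, 4.979, 10.078, 95.1, 0, 90], TCP at [0.202, 0.512, 0.231] pointing down, gripper open.
Joint ranges: [-179.16, 179.16], [-48.56, 103.87], [-65.8, 70.77], [-126.05, 130.52], [-82.76, 87.17], [-180, 180]. Speed limits (degrees/s): [127.2, 127.2, 147.25, 180, 180, 180].

INTERFACE

Orientations are given as [roll, pitch, yaw] about the fixed x, y, z axes, in that order (R = Rz(yaw) Ry(pitch) Rx(roll)).
In Python, from workcell import bot gives the robot as it stands.
- The arm moves only by the tool play_rows, never from a script. Its argument "targets" is a list of rows, each an object with "grip": the closure in counts, from 0 (fully open) to 255 (shut); "linear": the shift along the world's x, y, z in cm, a list of three; "delta_rot": the turn, a rotation vector about the world's x, y, z in rad, a list of three. A call has 1 to 10 rows; each row is the pose to reach, as a shift and turn from the pose commanded when the call began; what a row does not reach only later rows make up. A row lasts 1/10 s, in which the tool goes at most 50 mm and 8.59 degrees, less where a joint would pass 70% of its speed; a pose out of reach is approached as far as the arm can. A call with a gripper value outside its range is refused whole. The fingers move at their own pace and stop on an object; "force" is the grip in N (left out, the last holds). Time passes only in rows, so rows that repeat a pose let the fingers close. It gives the time, the measured TCP pose, the force, the opening and the grip force at its end, in the units of the state.
- bot.get_obs(): the state, without advancing time (a new reading comes with each control period).
- bot.camera(name): name is "side" or "top"; returns a dict with "color" (400x640x3 uint8, red, green, blue), "range_z" (400x640 float32, m along the optical axis (not along the pixel's ray), 0 where there is no reading), "fov_y" (degrees; the focal length in pixels is half the picture's height over the tangent of half this angle, whatever the lens; pixels are square), "cx", "cy" (the principal point, pixels), "dist_coeffs" ([k1, k2, p1, p2, k3] as OpenCV has them; the pictures are not rectified), "world_to_cam" (4x4, takes a point from world to camera coordinates). Camera axes: x right, y up, looking along -z (the intrinsics and any distortion apply to the point x, -y, -z); pixel columns grow to the right and rows downward; lengths in m; the calibration is good to about 2 mm. A picture is of the moment at which its call begins.
- bot.job_done(): hands the job in; it is judged then, once.
Trained networks look in a picture, given as the dict that the camera call returned (one of the last four; its "shot" number tells which), for a name from the list of things; names that differ only in an ending like _2 or _b are one class to them, and where a whole thing is asked for, a point or a joint stands for the part that bears it (a point fixed in the world has none). Each returns a list of dicts, best first, with "conf" (0 to 1); they miss things now and then, are a little off and sometimes report something else, mostly with a low value. They report only what shows in the picture. A call takes as long as a camera call. They do not tell look-alikes from the thing itself.
- bot.search_frame(picture, target): "box" ([left, top, right, bottom] in pixels, round what is visible of it).
- bot.trace(picture, target): "pixels" (400x640 bool, what is visible of it) and "box" ([left, top, right, bottom] in pixels, round what is visible of it).
- bot.pinpoint(picture, target): "pixel" ([column, row] in pixels: a listed point, or the origin of a listed thing).
The state is a dict: "time": time; "q": joint angles; "qd": joint speeds; "joint_efforts": joint torques, N m; "ee_pos": TCP position; "tcp_rot": TCP orientation; "wrist_force": force on the tool from outside, world axes, zero at the start; "torque": the same for the moment, N m; "opening": finger opening in m; "grasp_force": force on a finger pad.
Only numpy, scipy, OpenCV 4.12 (cv2) and the standard library are available. Lean on these libraries where they do the work, as an engineer would, in place of code of your own. Each camera call takes 0.05 s, during which the arm holds its last target. There are 200 camera calls.

## Working session

There is one attempt and no reset: what is moved stays moved. The work goes in short steps, Python scripts to look and compute and a tool call to move; the robot and the scene stay as the last step left them, time stands still between calls to the robot, and variables do not carry over. Pictures are saved under pics/ and viewed, at most 10 in all, crops included, and the job is handed in when it is done.

Besides the shell and the picture viewer there is one more tool, called by a JSON object that holds its "name" and its "arguments", one argument or row to a line. play_rows: Moves the arm, as the interface text tells. Its arguments: {"type":"object","properties":{"targets":{"type":"array","items":{"type":"object","properties":{"grip":{"type":"number"},"linear":{"type":"array","items":{"type":"number"}},"delta_rot":{"type":"array","items":{"type":"number"}}}}},"force":{"type":"number"}},"required":["targets"]}

```bash
mkdir -p pics; ls
cat > h.py <<'E'
import numpy as np, cv2
from workcell import bot
def K(p):
    h=p["color"].shape[0]; f=h/2/np.tan(np.radians(p["fov_y"])/2)
    return np.array([[f,0,p["cx"]],[0,f,p["cy"]],[0,0,1.]])
def ray(p,px):
    u=cv2.undistortPoints(np.array(px,float).reshape(-1,1,2),K(p),np.array(p["dist_coeffs"],float)).reshape(-1,2)
    d=np.c_[u[:,0],-u[:,1],-np.ones(len(u))]
    M=np.linalg.inv(p["world_to_cam"]); return M[:3,3], d@M[:3,:3].T
def atz(p,px,z):
    o,d=ray(p,px); return o+d*((z-o[2])/d[:,2])[:,None]
def dep(p,px):
    px=np.array(px,float).reshape(-1,2); o,d=ray(p,px)
    r=p["range_z"][px[:,1].round().astype(int),px[:,0].round().astype(int)]
    return o+d*r[:,None]
def cloud(p,mask):
    v,u=np.nonzero(mask&(p["range_z"]>0)); return dep(p,np.c_[u,v])
def proj(p,X):
    X=np.atleast_2d(X); c=X@p["world_to_cam"][:3,:3].T+p["world_to_cam"][:3,3]
    return cv2.projectPoints(c*[1,-1,-1],np.zeros(3),np.zeros(3),K(p),np.array(p["dist_coeffs"],float))[0].reshape(-1,2)
E
python3 - <<'E'
from h import *
np.set_printoptions(precision=4,suppress=True)
ims=[]
for n in("side","top"):
    p=bot.camera(n); ims.append(p["color"]); cv2.imwrite(f"pics/{n}0.png",p["color"][:,:,::-1])
    print(n,np.linalg.inv(p["world_to_cam"])[:3],p["fov_y"])
    for t in("hook","carrier","loupe","rack","plain_a","flux","tip_cup","driver"):
        print(t,[(round(d["conf"],2),np.round(d["box"]).tolist()) for d in bot.search_frame(p,t)[:4]])
    for t in("bar_tip","bar_root","slot_top","carrier","loupe","hook"):
        print("pt",t,[(round(d["conf"],2),np.round(d["pixel"],1).tolist(),dep(p,d["pixel"])[0]) for d in bot.pinpoint(p,t)[:3]])
E
```

```text
pics
side [[ 0.7581  0.3758 -0.5329  0.0473]
 [-0.652   0.4534 -0.6078 -0.5026]
 [ 0.0132  0.8082  0.5887  0.6315]] 52.764914885836724
hook [(0.98, [365.0, 197.0, 428.0, 304.0])]
carrier [(0.97, [234.0, 192.0, 250.0, 242.0]), (0.67, [225.0, 172.0, 240.0, 217.0]), (0.57, [274.0, 181.0, 296.0, 220.0])]
loupe [(0.65, [368.0, 197.0, 426.0, 304.0]), (0.64, [382.0, 212.0, 402.0, 244.0])]
rack [(0.59, [265.0, 192.0, 334.0, 236.0]), (0.27, [272.0, 180.0, 295.0, 221.0])]
plain_a [(0.81, [290.0, 188.0, 306.0, 213.0]), (0.53, [302.0, 180.0, 322.0, 206.0]), (0.19, [266.0, 189.0, 332.0, 237.0])]
flux [(0.87, [365.0, 191.0, 388.0, 218.0])]
tip_cup [(0.67, [253.0, 158.0, 272.0, 182.0]), (0.35, [368.0, 188.0, 391.0, 219.0])]
driver [(0.58, [259.0, 259.0, 326.0, 274.0])]
pt bar_tip [(0.96, [383.4, 196.0], array([ 0.6809, -0.0213,  0.0639]))]
pt bar_root [(0.84, [404.7, 224.1], array([ 0.545 , -0.1812,  0.1536]))]
pt slot_top [(0.83, [235.7, 185.1], array([0.4438, 0.2604, 0.0499])), (0.75, [243.2, 210.9], array([0.3913, 0.1396, 0.0671])), (0.59, [281.7, 195.1], array([0.4831, 0.1177, 0.0806]))]
pt car
[... 990 characters left out ...]
p [(0.83, [389.9, 165.4], array([ 0.581 , -0.1043,  0.1498]))]
pt bar_root [(0.86, [423.4, 175.5], array([ 0.5785, -0.2086,  0.0123])), (0.62, [391.1, 166.2], array([ 0.5785, -0.1067,  0.153 ])), (0.56, [296.7, 178.8], array([0.5712, 0.1225, 0.0199]))]
pt slot_top [(0.6, [246.0, 235.1], array([0.4219, 0.2397, 0.1041])), (0.57, [289.1, 249.1], array([0.3881, 0.1368, 0.0886])), (0.51, [300.1, 209.8], array([0.4894, 0.1133, 0.0275]))]
pt carrier [(0.63, [288.2, 248.5], array([0.3893, 0.1378, 0.1027])), (0.59, [299.9, 209.0], array([0.4861, 0.1107, 0.0842]))]
pt loupe [(0.58, [414.9, 172.5], array([ 0.5866, -0.1865,  0.0126]))]
pt hook [(0.79, [412.3, 184.6], array([ 0.5553, -0.1796,  0.0078]))]
```

```bash
ls pics
```

```text
side0.png
top0.png
```

Run:
```python
import cv2
a=cv2.imread("pics/side0.png")[150:310,215:445]; cv2.imwrite("pics/c1.png",cv2.resize(a,None,fx=3.4,fy=3.4,interpolation=cv2.INTER_CUBIC))
a=cv2.imread("pics/top0.png")[120:280,205:445]; cv2.imwrite("pics/c2.png",cv2.resize(a,None,fx=3.3,fy=3.3,interpolation=cv2.INTER_CUBIC))
```

```text
(no output)
```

View pics/c1.png

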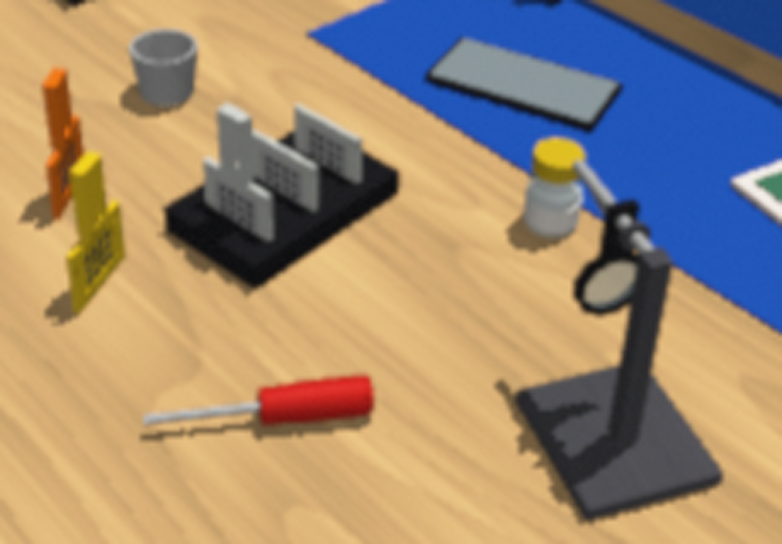

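View pics/c2.png

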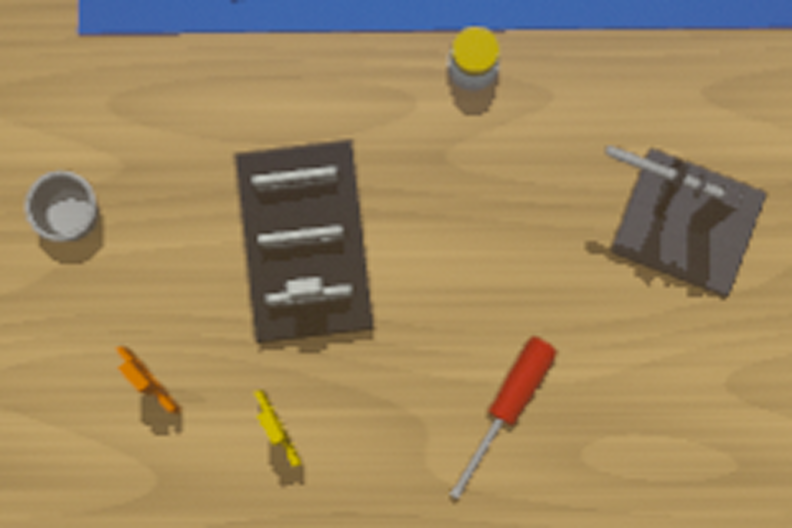

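Candidates: orange at side (233,195), yellow at (243,211), and grey in the rack at (281,200). Only the grey one with the tall tab stands in the rack, so that is the carrier. The enlarged crop confirms it.

Run:
```python
from h import *
np.set_printoptions(precision=4,suppress=True)
s=bot.get_obs(); print(s["ee_pos"],s["tcp_rot"],s["wrist_force"],s["opening"],s["time"])
def line(P):
    c=P[:,:2].mean(0); d=np.linalg.svd(P[:,:2]-c)[2][0]; t=(P[:,:2]-c)@d; n=(P[:,:2]-c)@[-d[1],d[0]]
    return c,d,np.degrees(np.arctan2(d[1],d[0])),(t.min(),t.max()),n.std()
for n in("side","top"):
    p=bot.camera(n); v,u=np.nonzero(p["range_z"]>0); C=dep(p,np.c_[u,v])
    r=lambda a,b,c,d,e,f:C[(C[:,0]>a)&(C[:,0]<b)&(C[:,1]>c)&(C[:,1]<d)&(C[:,2]>e)&(C[:,2]<f)]
    b=r(.53,.60,-.2,-.09,.142,.158); print(n,"bar",len(b),line(b),b[:,2].max(),b.mean(0))
    t=r(.46,.52,.08,.15,.07,.125); print("tab",len(t),line(t) if len(t)>4 else t,t.mean(0),t[:,2].max(),t.min(0),t.max(0))
    f=r(.45,.60,.06,.16,.035,.062); print("plates",len(f))
    m=bot.trace(p,"rack")[0]["pixels"]; R=cloud(p,m); R=R[(R[:,2]<.03)&(R[:,2]>.015)]
    print("rack",cv2.minAreaRect((R[:,:2]*1000).astype(np.float32)))
    m=bot.trace(p,"hook")[0]["pixels"]; R=cloud(p,m); R=R[(R[:,2]<.018)&(R[:,2]>.008)]
    print("base",cv2.minAreaRect((R[:,:2]*1000).astype(np.float32)))
    # per-plate
    for k in range(3):
        pass
    c=r(.45,.60,.06,.17,.028,.12); 
    if n=="top":
        cs=c[c[:,0].argsort()]; print("carr x", line(r(.46,.505,.05,.18,.03,.075)),"pl", line(r(.515,.55,.05,.18,.03,.075)),line(r(.56,.60,.05,.18,.03,.075)))
```

```text
[0.2019 0.5116 0.2313] [-179.9987   -0.0002  158.4657] [-0.8305 -0.1642  0.1609] 0.08526679811096056 1.5
side bar 276 (array([ 0.5551, -0.1587]), array([-0.3742, -0.9274]), np.float64(-111.97413584494687), (np.float64(-0.062462794550921005), np.float64(0.03731043103115609)), np.float64(0.004108414093298718)) 0.15793430427312438 [ 0.5551 -0.1587  0.151 ]
tab 178 (array([0.4871, 0.1155]), array([ 0.2225, -0.9749]), np.float64(-77.14460129698108), (np.float64(-0.016942559867023164), np.float64(0.01040323822753795)), np.float64(0.0031751523014442594)) [0.4871 0.1155 0.0955] 0.11458035293899937 [0.482  0.105  0.0701] [0.4965 0.1324 0.1146]
plates 499
rack ((534.5140380859375, 123.87488555908203), (153.01414489746094, 97.36299133300781), 5.655052185058594)
base ((547.9818115234375, -180.4820556640625), (101.5925064086914, 91.40787506103516), 68.46845245361328)
top bar 167 (array([ 0.5608, -0.1516]), array([-0.38 , -0.925]), np.float64(-112.33194968536246), (np.float64(-0.05597590994252039), np.float64(0.04513808361759234)), np.float64(0.0035082518613524082)) 0.15799371399713324 [ 0.5608 -0
[... 403 characters left out ...]
788970947266)
base ((550.2366943359375, -180.56155395507812), (100.7607650756836, 92.88443756103516), 67.73686981201172)
carr x (array([0.4892, 0.1151]), array([-0.1142,  0.9935]), np.float64(96.55764576451938), (np.float64(-0.028844604525251935), np.float64(0.03440644027554499)), np.float64(0.0037547240200588193)) pl (array([0.5351, 0.1243]), array([ 0.1159, -0.9933]), np.float64(-83.34581448567027), (np.float64(-0.031214653818113922), np.float64(0.032295509380220105)), np.float64(0.0015405475128264549)) (array([0.5806, 0.1295]), array([ 0.1185, -0.993 ]), np.float64(-83.19407181754264), (np.float64(-0.030958862178121316), np.float64(0.03274454740152275)), np.float64(0.0021148421671661694))
```

{"name": "play_rows", "arguments": {
  "targets": [
    {"grip": 0, "linear": [28.7, -39.4, 0], "delta_rot": [0, 0, 0.484]},
    {"grip": 0, "linear": [28.7, -39.4, 0], "delta_rot": [0, 0, 0.484]},
    {"grip": 0, "linear": [28.7, -39.4, 0], "delta_rot": [0, 0, 0.484]},
    {"grip": 0, "linear": [28.7, -39.4, 0], "delta_rot": [0, 0, 0.484]},
    {"grip": 0, "linear": [28.7, -39.4, 0], "delta_rot": [0, 0, 0.484]},
    {"grip": 0, "linear": [28.7, -39.4, 0], "delta_rot": [0, 0, 0.484]},
    {"grip": 0, "linear": [28.7, -39.4, 0], "delta_rot": [0, 0, 0.484]},
    {"grip": 0, "linear": [28.7, -39.4, 0], "delta_rot": [0, 0, 0.484]},
    {"grip": 0, "linear": [28.7, -39.4, 0], "delta_rot": [0, 0, 0.484]},
    {"grip": 0, "linear": [28.7, -39.4, 0], "delta_rot": [0, 0, 0.484]}
  ],
  "force": 40
}}

```text
time: 2.8
ee_pos: [0.4898, 0.1156, 0.2315]
tcp_rot: [180.0, 0.0, -173.8]
wrist_force: [1.6, 1.0, 0.7]
opening: 0.0853
grasp_force: 0.0
```

{"name": "play_rows", "arguments": {
  "targets": [
    {"grip": 0, "linear": [0, 0, -4], "delta_rot": [0, 0, 0]},
    {"grip": 0, "linear": [0, 0, -8], "delta_rot": [0, 0, 0]},
    {"grip": 0, "linear": [0, 0, -12], "delta_rot": [0, 0, 0]},
    {"grip": 0, "linear": [0, 0, -14.3], "delta_rot": [0, 0, 0]},
    {"grip": 0, "linear": [0, 0, -14.3], "delta_rot": [0, 0, 0]},
    {"grip": 0, "linear": [0, 0, -14.3], "delta_rot": [0, 0, 0]}
  ]
}}

```text
time: 3.4
ee_pos: [0.489, 0.1176, 0.0891]
tcp_rot: [180.0, 0.0, -173.8]
wrist_force: [0.5, 0.1, -0.2]
opening: 0.0849
grasp_force: 0.0
```

Run:
```python
from h import *
s=bot.get_obs(); print(s["ee_pos"],s["tcp_rot"],s["q"])
p=bot.camera("side"); cv2.imwrite("pics/c3.png",cv2.resize(p["color"][130:240,230:350,::-1],None,fx=5,fy=5,interpolation=cv2.INTER_CUBIC))
```

```text
[0.48897604 0.11764917 0.08911541] [ 1.79998967e+02  1.51178694e-02 -1.73800882e+02] [ 1.35289167e+01 -1.85415175e+00 -1.26221741e+01  7.92168514e+01
 -9.03785351e-04  7.32979828e+00]
```

View pics/c3.png

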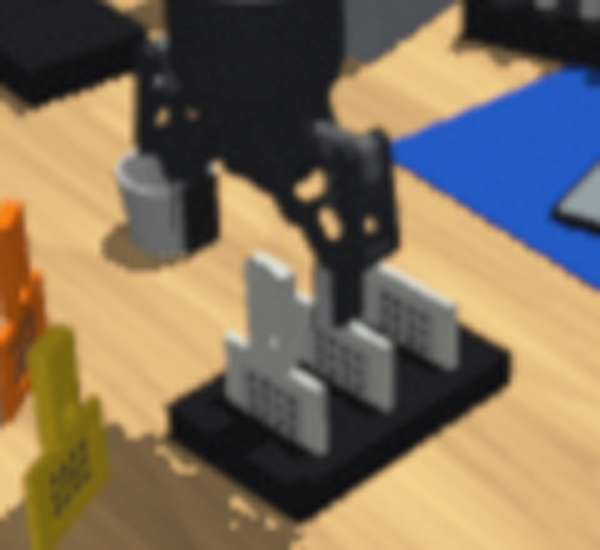

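The crop shows the grey tab at (270,300) between the fingers, with the right fingertip at (345,322), which is where it should be. I'm closing now.

{"name": "play_rows", "arguments": {
  "targets": [
    {"grip": 255, "linear": [0, 0, 0], "delta_rot": [0, 0, 0]},
    {"grip": 255, "linear": [0, 0, 0], "delta_rot": [0, 0, 0]},
    {"grip": 255, "linear": [0, 0, 0], "delta_rot": [0, 0, 0]},
    {"grip": 255, "linear": [0, 0, 0], "delta_rot": [0, 0, 0]},
    {"grip": 255, "linear": [0, 0, 0], "delta_rot": [0, 0, 0]},
    {"grip": 255, "linear": [0, 0, 0], "delta_rot": [0, 0, 0]},
    {"grip": 255, "linear": [0, 0, 0], "delta_rot": [0, 0, 0]},
    {"grip": 255, "linear": [0, 0, 0], "delta_rot": [0, 0, 0]},
    {"grip": 255, "linear": [0, 0, 0], "delta_rot": [0, 0, 0]},
    {"grip": 255, "linear": [0, 0, 0], "delta_rot": [0, 0, 0]}
  ],
  "force": 40
}}

```text
time: 4.45
ee_pos: [0.4891, 0.1177, 0.0887]
tcp_rot: [180.0, 0.0, -173.8]
wrist_force: [0.0, 0.2, 5.5]
opening: 0.0234
grasp_force: 40.3
```

{"name": "play_rows", "arguments": {
  "targets": [
    {"grip": 255, "linear": [0, 0, 1], "delta_rot": [0, 0, 0]},
    {"grip": 255, "linear": [0, 0, 3], "delta_rot": [0, 0, 0]},
    {"grip": 255, "linear": [0, 0, 6], "delta_rot": [0, 0, 0]},
    {"grip": 255, "linear": [0, 0, 9], "delta_rot": [0, 0, 0]},
    {"grip": 255, "linear": [0, 0, 12], "delta_rot": [0, 0, 0]},
    {"grip": 255, "linear": [0, 0, 12], "delta_rot": [0, 0, 0]},
    {"grip": 255, "linear": [0, 0, 12], "delta_rot": [0, 0, 0]},
    {"grip": 255, "linear": [0, 0, 12], "delta_rot": [0, 0, 0]}
  ]
}}

```text
time: 5.25
ee_pos: [0.4884, 0.1175, 0.2071]
tcp_rot: [-180.0, -0.1, -173.8]
wrist_force: [-0.9, 1.3, -1.2]
opening: 0.0229
grasp_force: 39.7
```

{"name": "play_rows", "arguments": {
  "targets": [
    {"grip": 255, "linear": [10.5, -18.5, 0], "delta_rot": [0, 0, 1.079]},
    {"grip": 255, "linear": [10.5, -18.5, 0], "delta_rot": [0, 0, 1.079]},
    {"grip": 255, "linear": [10.5, -18.5, 0], "delta_rot": [0, 0, 1.079]},
    {"grip": 255, "linear": [10.5, -18.5, 0], "delta_rot": [0, 0, 1.079]},
    {"grip": 255, "linear": [10.5, -18.5, 0], "delta_rot": [0, 0, 1.079]},
    {"grip": 255, "linear": [10.5, -18.5, 0], "delta_rot": [0, 0, 1.079]},
    {"grip": 255, "linear": [10.5, -18.5, 0], "delta_rot": [0, 0, 1.079]},
    {"grip": 255, "linear": [10.5, -18.5, 0], "delta_rot": [0, 0, 1.079]},
    {"grip": 255, "linear": [10.5, -18.5, 0], "delta_rot": [0, 0, 1.079]},
    {"grip": 255, "linear": [10.5, -18.5, 0], "delta_rot": [0, 0, 1.079]}
  ]
}}

```text
time: 6.25
ee_pos: [0.5935, -0.0673, 0.2073]
tcp_rot: [179.9, -0.0, -112.1]
wrist_force: [-0.6, -0.1, -1.2]
opening: 0.0229
grasp_force: 39.8
```

Run:
```python
from h import *
np.set_printoptions(precision=4,suppress=True)
s=bot.get_obs(); print(s["ee_pos"],s["tcp_rot"],s["q"])
for n in("side","top"):
    p=bot.camera(n)
    for t in("bar_tip","bar_root","slot_top","carrier","loupe"):
        print(n,t,[(round(d["conf"],2),np.round(d["pixel"],1).tolist()) for d in bot.pinpoint(p,t)[:3]])
    if n=="side":
        for X in([.594,-.068,.1944-.068],[.594,-.068,.1944],[.581,-.1,.15],[.548,-.181,.15]): print(proj(p,X))
        cv2.imwrite("pics/c4.png",cv2.resize(p["color"][130:280,320:470,::-1],None,fx=4,fy=4,interpolation=cv2.INTER_CUBIC))
    else: cv2.imwrite("pics/c5.png",cv2.resize(p["color"][120:240,340:460,::-1],None,fx=4,fy=4,interpolation=cv2.INTER_CUBIC))
```

```text
[ 0.5935 -0.0673  0.2073] [ 179.9109   -0.0267 -112.1007] [ -6.4719  11.2512  14.4034  93.2452  -0.0017 -74.3712]
side bar_tip [(0.97, [383.8, 198.9])]
side bar_root [(0.82, [403.5, 224.5]), (0.21, [396.9, 211.4])]
side slot_top [(0.91, [239.4, 210.1]), (0.9, [374.5, 169.1]), (0.66, [233.0, 184.0])]
side carrier [(0.95, [375.5, 197.4]), (0.77, [235.2, 208.6]), (0.58, [246.7, 230.0])]
side loupe [(0.92, [398.2, 214.5])]
[[375.7085 197.7054]]
[[379.0642 170.5596]]
[[384.2564 197.999 ]]
[[405.3862 224.8636]]
top bar_tip []
top bar_root []
top slot_top [(0.67, [289.3, 249.0]), (0.4, [247.2, 236.2])]
top carrier [(0.6, [251.9, 235.6]), (0.57, [292.8, 252.4])]
top loupe []
```

View pics/c4.png

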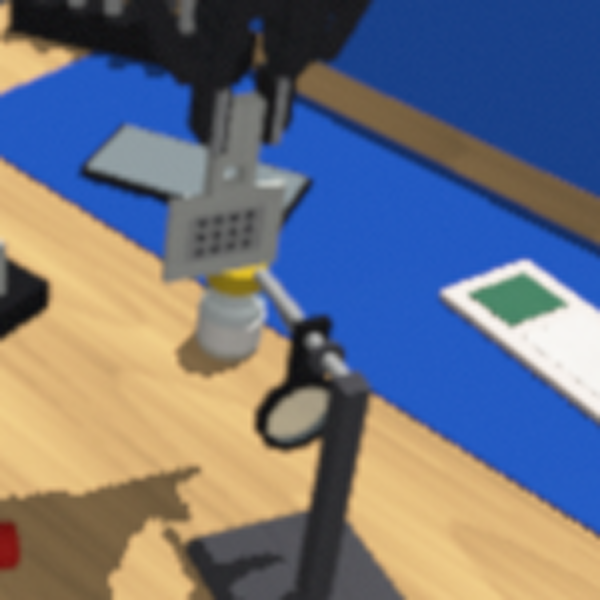

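The crop shows the carrier upright in the fingers, with its slot at crop (233,172) and lower edge at (222,262). The bar tip is just behind it at (262,268). Next I measure the bar line and the carrier in the same camera.

Run:
```python
from h import *
np.set_printoptions(precision=4,suppress=True)
P={n:bot.camera(n) for n in("side","top")}
yaw=np.radians(68); a=np.array([np.cos(yaw),np.sin(yaw),0]); l=np.array([-a[1],a[0],0])
tip=np.array([.581,-.1,.15]); pts={}
for n in P:
    p=P[n]; im=cv2.imread(f"pics/{n}0.png"); sat=255-cv2.cvtColor(im,cv2.COLOR_BGR2HSV)[:,:,1].astype(np.float32)
    out=[]
    for t in np.arange(-.048,.012,.002):
        lat=np.arange(-.012,.0121,.0005); X=tip+a*t+lat[:,None]*l; u=proj(p,X).astype(np.float32)
        w=cv2.remap(sat,u[None,:,0],u[None,:,1],cv2.INTER_LINEAR)[0]; w=np.clip(w-np.percentile(w,30)-25,0,None)
        out.append((t*1000,1000*(w@lat)/max(w.sum(),1e-3),w.max()))
    o=np.array(out); print(n); print(o[::2].round(1).tolist())
    g=o[(o[:,2]>40)]
    print("fit lat(mm)=",np.polyfit(g[:,0],g[:,1],1))
# carrier silhouette check in side
p=P["side"]; s=bot.get_obs(); c=s["ee_pos"]; ty=np.radians(s["tcp_rot"][2]+180)
x=np.array([np.cos(ty),np.sin(ty),0]); y=np.array([-x[1],x[0],0])
m=[d for d in bot.trace(p,"carrier") if d["box"][0]>340][0]["pixels"]
def model(dz,dy,tilt,roll):
    M=np.zeros((400,640),np.uint8); o=np.array(c)+[0,0,dz]+y*dy
    zx=np.array([0,0,1.])+x*tilt+y*roll; yy=y-np.array([0,0,roll])
    for (hy,hx,z0,z1) in((.032,.0025,0,.05),(.012,.005,.05,.078)):
        V=np.array([o+yy*sy*hy+x*sx*hx+zx*(z-.0805) for sy in(-1,1) for sx in(-1,1) for z in(z0,z1)])
        cv2.fillConvexPoly(M,cv2.convexHull(np.round(proj(p,V)*16).astype(np.int32)),1,shift=4)
    return M>0
vv,uu=np.nonzero(m); print("mask box",uu.min(),uu.max(),vv.min(),vv.max())
from itertools import product
full=m
best=[]
for dz,dy,t,r in product(np.arange(-.006,.0061,.002),np.arange(-.004,.0041,.001),(-.08,-.04,0,.04,.08),(-.06,-.03,0,.03,.06)):
    M=model(dz,dy,t,r); best.append(((M&m).sum()/(M|m).sum(),dz,dy,t,r))
best.sort(reverse=True); print(np.array(best[:8]))
```

```text
side
[[-48.0, -3.4, 46.4], [-44.0, 1.0, 34.2], [-40.0, 0.5, 149.9], [-36.0, -0.2, 165.6], [-32.0, -0.3, 149.5], [-28.0, 0.5, 134.4], [-24.0, 1.7, 118.5], [-20.0, 2.4, 101.2], [-16.0, 2.2, 82.2], [-12.0, 0.0, 111.6], [-8.0, -1.0, 174.5], [-4.0, -1.1, 175.2], [0.0, -2.1, 166.2], [4.0, -5.0, 107.6], [8.0, -9.3, 105.5]]
fit lat(mm)= [-0.1185 -3.2251]
top
[[-48.0, -2.4, 19.7], [-44.0, 0.0, 0.0], [-40.0, 0.0, 0.0], [-36.0, 0.0, 0.0], [-32.0, 0.0, 0.0], [-28.0, -1.7, 60.2], [-24.0, -1.6, 80.2], [-20.0, -1.6, 80.4], [-16.0, -1.9, 82.3], [-12.0, -1.5, 80.4], [-8.0, -1.7, 82.0], [-4.0, -1.8, 81.1], [0.0, -2.3, 25.6], [4.0, 0.0, 0.0], [8.0, 0.0, 0.0]]
fit lat(mm)= [-0.0013 -1.7132]
mask box 361 390 153 199
[[ 0.8356  0.      0.003  -0.04    0.    ]
 [ 0.8356  0.002   0.004   0.      0.    ]
 [ 0.8346  0.002   0.004  -0.04    0.03  ]
 [ 0.833   0.004   0.003   0.     -0.03  ]
 [ 0.8322  0.      0.002  -0.04    0.    ]
 [ 0.8315  0.004   0.004   0.      0.    ]
 [ 0.8309  0.002   0.004   0.      0.03  ]
 [ 0.8303  0.      0.004  -0.04    0.03  ]]
```

Run:
```python
from h import *
np.set_printoptions(precision=1,suppress=True,linewidth=200)
p=bot.camera("side"); s=bot.get_obs(); c=np.array(s["ee_pos"]); ty=np.radians(s["tcp_rot"][2]+180)
x=np.array([np.cos(ty),np.sin(ty),0]); y=np.array([-x[1],x[0],0]); print(s["tcp_rot"],c)
im=p["color"]; sat=cv2.cvtColor(im,cv2.COLOR_RGB2HSV)[:,:,1].astype(np.float32)
for z in(.004,.008,.012,.016,.02,.025,.03,.035,.04,.045):
    lat=np.arange(-.045,.0451,.0005); X=c+[0,0,z-.0807]+lat[:,None]*y-x*.0025; u=proj(p,X).astype(np.float32)
    w=cv2.remap(sat,u[None,:,0],u[None,:,1],cv2.INTER_LINEAR)[0]
    d=np.diff(cv2.GaussianBlur(w[None],(9,1),2)[0]); h=len(lat)//2
    print(z*1e3,"edges mm",lat[:h][d[:h].argmin()]*1e3,lat[h:][d[h:].argmax()-1]*1e3, w[::10])
# vertical: lower edge at y=-20..20
for yy in(-.025,-.015,-.005,.005,.015,.025):
    z=np.arange(-.015,.02,.0005); X=c+y*yy-x*.0025+np.array([0,0,1.])*(z-.0807)[:,None]; u=proj(p,X).astype(np.float32)
    w=cv2.remap(sat,u[None,:,0],u[None,:,1],cv2.INTER_LINEAR)[0]; d=np.diff(cv2.GaussianBlur(w[None],(9,1),2)[0]); print(yy,"z edge",z[d.argmin()]*1e3,w[::7])
```

```text
[-180.   -0. -112.] [ 0.6 -0.1  0.2]
4.0 edges mm -28.499999999999982 35.00000000000007 [208.4 210.5 210.2 158.8  13.3  69.1  59.3  68.3  70.6  55.7  42.8  18.4  45.6  24.5  41.   48.4  68.7 115.3 112.6]
8.0 edges mm -28.999999999999986 35.50000000000007 [208.8 209.2 208.9 151.1   9.3   6.9   9.9   7.2   9.8   6.6   8.8   8.1   6.    6.7   7.9   9.6  38.9 114.6 115.6]
12.0 edges mm -28.499999999999982 35.50000000000007 [209.5 208.7 209.3 152.3   9.6   7.6   4.    5.2   5.8   2.8   5.    7.1   5.5   6.5   6.5   7.1  42.  115.  116. ]
16.0 edges mm -27.999999999999982 37.50000000000008 [210.8 209.4 208.4 156.5   8.1   7.8   3.1   3.7   2.8   1.5   1.9   3.6   3.4   2.7   2.8   6.4  23.  100.4 114. ]
20.0 edges mm -28.999999999999986 35.00000000000007 [209.5 209.1 209.  147.2   4.8   7.9   2.2   3.7   2.    3.    3.1   4.1   5.2   2.9   4.1   6.2  41.4 103.  110. ]
25.0 edges mm -30.499999999999986 35.50000000000007 [208.9 209.1 208.  100.    8.8   6.2   2.    3.8   3.6   2.4   3.    3.    1.4   2.2   5.5   7.2  37.5 200.2 136.2]
30.0 edges mm -31.999999999999986 35.50000000000007 [208.
[... 465 characters left out ...]
9999999999999 35.50000000000007 [205.9 108.3  27.1  18.7   6.    7.4   8.9   8.2   6.2   6.1   7.    8.7   7.8   6.3   8.2   8.   45.9 200.8 209.8]
-0.025 z edge 1.500000000000015 [14.3  2.4 17.4 55.4 85.4 35.   7.1  9.9  9.5  7.6]
-0.015 z edge 2.500000000000016 [176.6 212.5 205.6 188.6 180.9 110.   24.9   7.5   2.6   3.6]
-0.005 z edge 2.500000000000016 [135.2 207.4 215.3 215.  195.5 115.3  22.1   6.8   3.6   3. ]
0.005 z edge 1.0000000000000147 [ 12.6  46.5 148.6 209.1 172.   75.8  11.5   7.2   4.4   2.2]
0.015 z edge 3.0000000000000164 [ 98.2 105.5 107.4  74.1 110.9  86.8   5.6   6.    5.1   4.1]
0.025 z edge 3.500000000000017 [112.5 115.2 116.  114.7 108.8  73.5  13.    7.4   5.8   3.1]
```

Run:
```python
from h import *
p=bot.camera("side"); s=bot.get_obs(); c=np.array(s["ee_pos"]); ty=np.radians(s["tcp_rot"][2]+180)
x=np.array([np.cos(ty),np.sin(ty),0]); y=np.array([-x[1],x[0],0])
# rectified patch of carrier front plane (tab face x=-5mm), 0.25mm/px : cols y +45..-45 (image left = +y), rows z 115..-25
lat=np.arange(.045,-.0451,-.00025); z=np.arange(.120,-.0251,-.00025)
Z,L=np.meshgrid(z,lat,indexing="ij"); X=c+L[...,None]*y-x*.005+(Z[...,None]-.0807)*np.array([0,0,1.])
u=proj(p,X.reshape(-1,3)).astype(np.float32).reshape(*Z.shape,2)
r=cv2.remap(p["color"],u[...,0],u[...,1],cv2.INTER_CUBIC)[:,:,::-1].copy()
for k in range(-30,31,10): cv2.line(r,(int((.045-k/1e3)/.00025),0),(int((.045-k/1e3)/.00025),8 if k else 580),(0,0,255),1)
for k in range(0,105,10): cv2.line(r,(0,int((.12-k/1e3)/.00025)),(10,int((.12-k/1e3)/.00025)),(0,255,255),1)
cv2.imwrite("pics/c6.png",r)
```

```text
(no output)
```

View pics/c6.png

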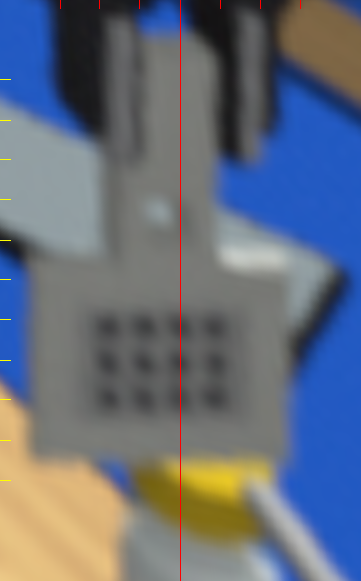

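The rectified crop shows carrier and fingers concentric with each other, both about 3–4 mm left of the predicted line at column 180. That is a side-camera bias. I'll bring the slot near the bar tip and compare the two in one image.

{"name": "play_rows", "arguments": {
  "targets": [
    {"grip": 255, "linear": [0, 0, -2], "delta_rot": [0, 0, 0]},
    {"grip": 255, "linear": [0.4, -0.2, -3.86], "delta_rot": [0, 0, 0]},
    {"grip": 255, "linear": [0, -1, -3.86], "delta_rot": [0, 0, 0]},
    {"grip": 255, "linear": [-0.33, -2.02, -3.86], "delta_rot": [0, 0, 0]},
    {"grip": 255, "linear": [-0.33, -2.02, -3.86], "delta_rot": [0, 0, 0]},
    {"grip": 255, "linear": [-0.33, -2.02, -3.86], "delta_rot": [0, 0, 0]},
    {"grip": 255, "linear": [-0.33, -2.02, -3.86], "delta_rot": [0, 0, 0]}
  ]
}}

```text
time: 7.8
ee_pos: [0.5908, -0.0877, 0.1705]
tcp_rot: [-179.9, 0.0, -112.0]
wrist_force: [-0.1, -0.1, -0.8]
opening: 0.0227
grasp_force: 39.7
```

```bash
cat > rect.py <<'E'
from h import *
import sys
p=bot.camera("side"); s=bot.get_obs(); c=np.array(s["ee_pos"]); ty=np.radians(s["tcp_rot"][2]+180); print(c,s["tcp_rot"],s["wrist_force"])
x=np.array([np.cos(ty),np.sin(ty),0]); y=np.array([-x[1],x[0],0])
lat=np.arange(.05,-.0501,-.0002); z=np.arange(.11,.0,-.0002)
Z,L=np.meshgrid(z,lat,indexing="ij"); X=c+L[...,None]*y-x*.005+(Z[...,None]-.0807)*np.array([0,0,1.])
u=proj(p,X.reshape(-1,3)).astype(np.float32).reshape(*Z.shape,2)
r=cv2.remap(p["color"],u[...,0],u[...,1],cv2.INTER_CUBIC)[:,:,::-1].copy()
for k in range(-50,51,10): cv2.line(r,(int((.05-k/1e3)/.0002),0),(int((.05-k/1e3)/.0002),8),(0,0,255),1)
for k in range(0,111,10): cv2.line(r,(0,int((.11-k/1e3)/.0002)),(10,int((.11-k/1e3)/.0002)),(0,255,255),1)
cv2.imwrite(sys.argv[1],r)
E
python3 rect.py pics/c7.png
```

```text
[ 0.59077417 -0.08756586  0.17033553] [-1.79947004e+02  1.54935953e-02 -1.11980786e+02] [-0.58735822 -0.00203681 -0.42679891]
```

View pics/c7.png

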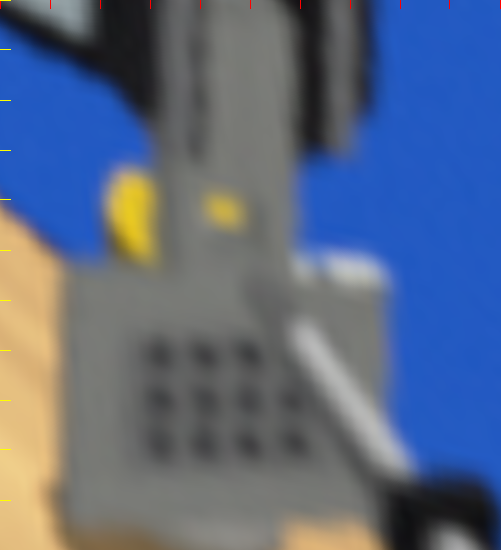

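Crop: tab front face centred at column 240, see-through part of the slot at (225,210), bar tip at about (300,322), bar running to (405,470). Measuring the bar axis in this rectified frame.

```bash
python3 - <<'E'
import cv2,numpy as np
g=cv2.cvtColor(cv2.imread("pics/c7.png"),cv2.COLOR_BGR2GRAY).astype(float)
R=[]
for r in range(335,450,10):
    c0=240+(r-233)*.711; a=int(c0)-45; w=g[r,a:a+90]; w=np.clip(w-np.median(w)-12,0,None); cc=a+(w@np.arange(90))/w.sum(); R.append((r,cc)); print(r,round(c0),round(cc,1),g[r,a:a+90:6].astype(int))
print(np.polyfit(*np.array(R).T,1))
E
python3 - <<'E'
E
```

```text
335 313 308.2 [ 98  98  99 113 133 156 170 174 166 148 130 118 118 119 121]
345 320 312.5 [ 95  98 109 128 153 169 181 182 168 147 126 118 117 121 122]
355 327 319.0 [ 92  98 111 133 152 170 183 180 166 144 130 121 122 122 121]
365 334 326.3 [ 88  93 111 131 154 171 181 180 166 150 133 126 121 121 120]
375 341 333.7 [ 88  96 110 133 151 169 179 179 167 149 136 124 121 118 117]
385 348 341.2 [ 86  95 114 132 154 170 179 177 164 149 134 126 118 115 107]
395 355 348.5 [ 85  99 114 136 154 171 179 178 168 151 138 123 114 103  97]
405 362 356.1 [ 90  97 114 133 154 170 180 180 169 156 134 119 103  96  88]
415 369 363.2 [ 89  97 112 134 153 172 181 181 174 154 134 110  97  87  86]
425 377 370.0 [ 91  98 115 133 154 170 181 184 172 154 126 103  88  86  85]
435 384 376.3 [ 89  95 109 131 151 169 180 180 169 146 122  99  91  86  86]
445 391 383.0 [ 86  91 108 130 155 170 180 180 166 145 120 101  88  86  85]
[ 0.70414874 70.2235015 ]
```

The bar slope matches the tool yaw. The roughly 6 px offset is explained by the carrier standing about 1.5 mm too high. I'll lower it and approach.

{"name": "play_rows", "arguments": {
  "targets": [
    {"grip": 255, "linear": [0, 0, -0.15], "delta_rot": [0, 0, 0]},
    {"grip": 255, "linear": [-0.08, -0.19, -0.15], "delta_rot": [0, 0, 0]},
    {"grip": 255, "linear": [-0.15, -0.37, -0.15], "delta_rot": [0, 0, 0]},
    {"grip": 255, "linear": [-0.23, -0.56, -0.15], "delta_rot": [0, 0, 0]},
    {"grip": 255, "linear": [-0.3, -0.74, -0.15], "delta_rot": [0, 0, 0]},
    {"grip": 255, "linear": [-0.3, -0.74, -0.15], "delta_rot": [0, 0, 0]},
    {"grip": 255, "linear": [-0.3, -0.74, -0.15], "delta_rot": [0, 0, 0]}
  ]
}}

```text
time: 8.55
ee_pos: [0.5875, -0.0951, 0.1682]
tcp_rot: [180.0, 0.0, -112.0]
wrist_force: [-0.3, -0.5, -1.1]
opening: 0.023
grasp_force: 39.7
```

{"name": "play_rows", "arguments": {
  "targets": [
    {"grip": 255, "linear": [-0.04, -0.09, 0], "delta_rot": [0, 0, 0]},
    {"grip": 255, "linear": [-0.08, -0.19, 0], "delta_rot": [0, 0, 0]},
    {"grip": 255, "linear": [-0.11, -0.28, 0], "delta_rot": [0, 0, 0]},
    {"grip": 255, "linear": [-0.11, -0.28, 0], "delta_rot": [0, 0, 0]},
    {"grip": 255, "linear": [-0.11, -0.28, 0], "delta_rot": [0, 0, 0]}
  ]
}}

```text
time: 9.05
ee_pos: [0.5865, -0.0978, 0.1682]
tcp_rot: [180.0, 0.0, -112.0]
wrist_force: [-0.5, 1.1, -0.3]
opening: 0.023
grasp_force: 39.7
```

{"name": "play_rows", "arguments": {
  "targets": [
    {"grip": 255, "linear": [-0.04, -0.09, 0], "delta_rot": [0, 0, 0]},
    {"grip": 255, "linear": [-0.08, -0.19, 0], "delta_rot": [0, 0, 0]},
    {"grip": 255, "linear": [-0.11, -0.28, 0], "delta_rot": [0, 0, 0]},
    {"grip": 255, "linear": [-0.11, -0.28, 0], "delta_rot": [0, 0, 0]}
  ]
}}

```text
time: 9.45
ee_pos: [0.5852, -0.1007, 0.1682]
tcp_rot: [180.0, -0.0, -112.0]
wrist_force: [-1.4, -1.1, -1.1]
opening: 0.0228
grasp_force: 39.7
```

```bash
python3 rect.py pics/c8.png
```

```text
[ 0.58525758 -0.10068346  0.16817253] [ 1.79993066e+02 -7.73952578e-03 -1.11984532e+02] [-1.08241781  0.70599006 -0.9295157 ]
```

View pics/c8.png

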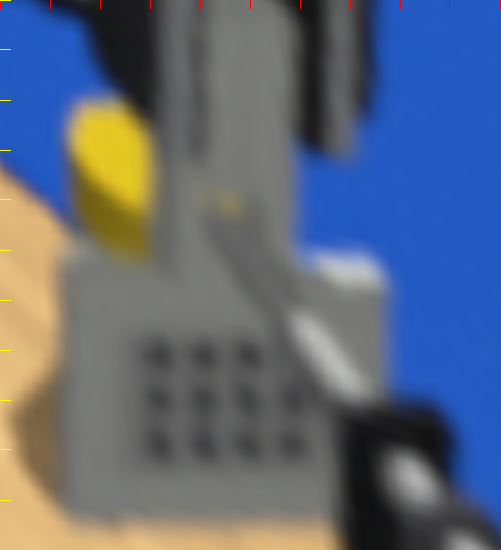

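Run:
```python
import cv2,numpy as np
g=cv2.cvtColor(cv2.imread("pics/c8.png"),cv2.COLOR_BGR2GRAY).astype(float)
for r in list(range(225,300,12))+list(range(325,385,12)):
    c0=240+(r-233)*.711; a=int(c0)-48; print(r,round(c0),g[r,a:a+97:6].astype(int))
```

```text
225 234 [120 120 116 109 103 100 102 102 102 101 100 100 102 108 114 119 119]
237 243 [120 116 109 102  98  98 100 101 100  98 100 102 109 115 120 120 115]
249 251 [118 113 107 101  98  98  99 100 100 101 104 108 114 118 123 123 121]
261 260 [118 116 108 101  97  97  99 101 101 102 104 108 111 119 125 130 133]
273 268 [120 114 105  97  94  97 100 100 100  99 100 103 110 117 123 128 137]
285 277 [119 112 103  97  96  98 101 102 101  99  99 105 111 116 118 118 121]
297 286 [117 111 104 100  97  98 101 103 101 100 104 110 115 119 120 120 122]
325 305 [115 109 101  96  97 114 135 158 169 170 160 145 132 124 121 120 119]
337 314 [104  98  91  91 105 129 153 171 183 180 171 153 137 125 122 121 121]
349 322 [ 91  87  87  96 115 134 156 172 182 182 169 153 135 126 121 121 120]
361 331 [ 89  88  88  97 111 135 153 173 182 181 170 150 135 124 121 119 117]
373 340 [ 87  82  83  90 110 130 156 170 182 181 169 153 136 125 118 114 107]
```

Crop: the bar (bright from (300,320), shaded part up to (230,225)) runs straight into the slot, and its profile is centred on the prediction. I'm continuing inward.

{"name": "play_rows", "arguments": {
  "targets": [
    {"grip": 255, "linear": [-0.04, -0.09, 0], "delta_rot": [0, 0, 0]},
    {"grip": 255, "linear": [-0.08, -0.19, 0], "delta_rot": [0, 0, 0]},
    {"grip": 255, "linear": [-0.11, -0.28, 0], "delta_rot": [0, 0, 0]},
    {"grip": 255, "linear": [-0.15, -0.37, 0], "delta_rot": [0, 0, 0]},
    {"grip": 255, "linear": [-0.15, -0.37, 0], "delta_rot": [0, 0, 0]}
  ]
}}

```text
time: 10.0
ee_pos: [0.5837, -0.1044, 0.1682]
tcp_rot: [180.0, -0.0, -112.0]
wrist_force: [-1.4, 1.1, -0.7]
opening: 0.0228
grasp_force: 39.8
```

{"name": "play_rows", "arguments": {
  "targets": [
    {"grip": 255, "linear": [-0.04, -0.09, 0], "delta_rot": [0, 0, 0]},
    {"grip": 255, "linear": [-0.08, -0.19, 0], "delta_rot": [0, 0, 0]},
    {"grip": 255, "linear": [-0.11, -0.28, 0], "delta_rot": [0, 0, 0]},
    {"grip": 255, "linear": [-0.15, -0.37, 0], "delta_rot": [0, 0, 0]},
    {"grip": 255, "linear": [-0.15, -0.37, 0], "delta_rot": [0, 0, 0]}
  ]
}}

```text
time: 10.5
ee_pos: [0.5822, -0.1081, 0.1682]
tcp_rot: [180.0, -0.0, -112.0]
wrist_force: [-1.2, 1.3, -0.9]
opening: 0.0228
grasp_force: 39.8
```

{"name": "play_rows", "arguments": {
  "targets": [
    {"grip": 255, "linear": [-0.08, -0.19, 0], "delta_rot": [0, 0, 0]},
    {"grip": 255, "linear": [-0.15, -0.37, 0], "delta_rot": [0, 0, 0]},
    {"grip": 255, "linear": [-0.15, -0.37, -0.05], "delta_rot": [0, 0, 0]},
    {"grip": 255, "linear": [-0.15, -0.37, -0.1], "delta_rot": [0, 0, 0]},
    {"grip": 255, "linear": [-0.15, -0.37, -0.1], "delta_rot": [0, 0, 0]},
    {"grip": 255, "linear": [-0.15, -0.37, -0.1], "delta_rot": [0, 0, 0]}
  ]
}}

```text
time: 11.1
ee_pos: [0.5807, -0.1118, 0.1672]
tcp_rot: [180.0, -0.0, -112.0]
wrist_force: [-3.5, -0.4, 0.6]
opening: 0.0232
grasp_force: 40.0
```

{"name": "play_rows", "arguments": {
  "targets": [
    {"grip": 255, "linear": [0, 0, -0.02], "delta_rot": [0, 0, 0]},
    {"grip": 255, "linear": [0, 0, -0.04], "delta_rot": [0, 0, 0]},
    {"grip": 255, "linear": [0, 0, -0.04], "delta_rot": [0, 0, 0]},
    {"grip": 255, "linear": [0, 0, -0.04], "delta_rot": [0, 0, 0]}
  ]
}}

```text
time: 11.5
ee_pos: [0.5808, -0.1117, 0.1668]
tcp_rot: [180.0, -0.0, -112.0]
wrist_force: [-3.8, 0.8, 0.4]
opening: 0.0229
grasp_force: 40.0
```

{"name": "play_rows", "arguments": {
  "targets": [
    {"grip": 255, "linear": [-0.05, 0.02, 0], "delta_rot": [0, 0, 0]},
    {"grip": 255, "linear": [-0.09, 0.04, 0], "delta_rot": [0, 0, 0]},
    {"grip": 255, "linear": [-0.09, 0.04, 0], "delta_rot": [0, 0, 0]},
    {"grip": 255, "linear": [-0.09, 0.04, 0], "delta_rot": [0, 0, 0]},
    {"grip": 255, "linear": [-0.09, 0.04, 0], "delta_rot": [0, 0, 0]}
  ]
}}

```text
time: 12.0
ee_pos: [0.5801, -0.1113, 0.1668]
tcp_rot: [-180.0, 0.0, -112.0]
wrist_force: [0.8, 0.3, 0.1]
opening: 0.023
grasp_force: 39.8
```

Run:
```python
from h import *
s=bot.get_obs(); print(np.round(s["ee_pos"],4),np.round(s["wrist_force"],2),np.round(s["torque"],3))
for i in range(4):
    bot.camera("side"); s=bot.get_obs(); print(np.round(s["wrist_force"],2),np.round(s["torque"],3))
```

```text
[ 0.5801 -0.1113  0.1668] [0.82 0.28 0.12] [ 0.03  -0.003 -0.018]
[-0.66 -0.23 -0.97] [-0.033  0.013 -0.001]
[-0.56  0.02 -1.19] [-0.004  0.002  0.021]
[ 0.65  0.44 -0.94] [-0.086  0.017 -0.026]
[-0.47  0.21 -1.23] [-0.028 -0.01  -0.002]
```

{"name": "play_rows", "arguments": {
  "targets": [
    {"grip": 255, "linear": [-0.05, 0.02, 0], "delta_rot": [0, 0, 0]},
    {"grip": 255, "linear": [-0.11, 0.04, 0], "delta_rot": [0, 0, 0]},
    {"grip": 255, "linear": [-0.11, 0.04, -0.02], "delta_rot": [0, 0, 0]},
    {"grip": 255, "linear": [-0.11, 0.04, -0.04], "delta_rot": [0, 0, 0]},
    {"grip": 255, "linear": [-0.11, 0.04, -0.04], "delta_rot": [0, 0, 0]},
    {"grip": 255, "linear": [-0.11, 0.04, -0.04], "delta_rot": [0, 0, 0]}
  ]
}}

```text
time: 12.8
ee_pos: [0.5788, -0.1108, 0.1666]
tcp_rot: [-180.0, 0.0, -112.0]
wrist_force: [-1.3, 1.1, 0.9]
opening: 0.023
grasp_force: 40.0
```

{"name": "play_rows", "arguments": {
  "targets": [
    {"grip": 255, "linear": [0, 0, -0.02], "delta_rot": [0, 0, 0]},
    {"grip": 255, "linear": [0, 0, -0.04], "delta_rot": [0, 0, 0]},
    {"grip": 255, "linear": [0, 0, -0.04], "delta_rot": [0, 0, 0]},
    {"grip": 255, "linear": [0, 0, -0.04], "delta_rot": [0, 0, 0]}
  ]
}}

```text
time: 13.2
ee_pos: [0.5788, -0.1109, 0.1665]
tcp_rot: [-180.0, 0.0, -112.0]
wrist_force: [-4.0, 0.6, 5.5]
opening: 0.0234
grasp_force: 40.5
```

{"name": "play_rows", "arguments": {
  "targets": [
    {"grip": 255, "linear": [0, 0, 0.03], "delta_rot": [0, 0, 0]},
    {"grip": 255, "linear": [0, 0, 0.03], "delta_rot": [0, 0, 0]},
    {"grip": 255, "linear": [0, 0, 0.03], "delta_rot": [0, 0, 0]},
    {"grip": 255, "linear": [0, 0, 0.03], "delta_rot": [0, 0, 0]}
  ]
}}

```text
time: 13.6
ee_pos: [0.5789, -0.1109, 0.1665]
tcp_rot: [-180.0, 0.0, -112.0]
wrist_force: [-2.9, 0.7, 4.7]
opening: 0.0232
grasp_force: 40.4
```

Run:
```python
from h import *
for i in range(4):
    bot.camera("side"); s=bot.get_obs(); print(np.round(s["ee_pos"],4),np.round(s["wrist_force"],2),np.round(s["torque"],3))
```

```text
[ 0.5788 -0.1109  0.1665] [-1.56  0.04  5.46] [ 0.207  0.554 -0.041]
[ 0.5789 -0.1109  0.1665] [-3.02  0.94  5.36] [0.246 0.6   0.009]
[ 0.5789 -0.1109  0.1665] [-2.86  1.62  6.49] [ 0.136  0.614 -0.009]
[ 0.5789 -0.1109  0.1665] [-1.18  1.12  5.54] [ 0.166  0.61  -0.028]
```

{"name": "play_rows", "arguments": {
  "targets": [
    {"grip": 255, "linear": [-0.04, -0.09, 0.02], "delta_rot": [0, 0, 0]},
    {"grip": 255, "linear": [-0.08, -0.19, 0.02], "delta_rot": [0, 0, 0]},
    {"grip": 255, "linear": [-0.11, -0.28, 0.02], "delta_rot": [0, 0, 0]},
    {"grip": 255, "linear": [-0.15, -0.37, 0.02], "delta_rot": [0, 0, 0]},
    {"grip": 255, "linear": [-0.15, -0.37, 0.02], "delta_rot": [0, 0, 0]}
  ],
  "force": 60
}}

```text
time: 14.3
ee_pos: [0.5775, -0.1147, 0.1666]
tcp_rot: [-180.0, 0.0, -112.0]
wrist_force: [0.8, 1.6, 4.7]
opening: 0.0223
grasp_force: 59.6
```

{"name": "play_rows", "arguments": {
  "targets": [
    {"grip": 255, "linear": [-0.04, -0.09, 0], "delta_rot": [0, 0, 0]},
    {"grip": 255, "linear": [-0.08, -0.19, 0], "delta_rot": [0, 0, 0]},
    {"grip": 255, "linear": [-0.11, -0.28, 0], "delta_rot": [0, 0, 0]},
    {"grip": 255, "linear": [-0.15, -0.37, 0], "delta_rot": [0, 0, 0]}
  ]
}}

```text
time: 14.7
ee_pos: [0.5759, -0.1183, 0.1666]
tcp_rot: [-180.0, 0.0, -112.0]
wrist_force: [1.8, 2.7, 5.7]
opening: 0.0223
grasp_force: 59.6
```

{"name": "play_rows", "arguments": {
  "targets": [
    {"grip": 255, "linear": [-0.04, -0.09, 0.02], "delta_rot": [0, 0, 0]},
    {"grip": 255, "linear": [-0.08, -0.19, 0.02], "delta_rot": [0, 0, 0]},
    {"grip": 255, "linear": [-0.11, -0.28, 0.02], "delta_rot": [0, 0, 0]},
    {"grip": 255, "linear": [-0.15, -0.37, 0.02], "delta_rot": [0, 0, 0]}
  ]
}}

```text
time: 15.1
ee_pos: [0.5743, -0.1221, 0.1666]
tcp_rot: [180.0, -0.0, -112.0]
wrist_force: [1.2, 2.9, 3.3]
opening: 0.0227
grasp_force: 59.5
```

{"name": "play_rows", "arguments": {
  "targets": [
    {"grip": 255, "linear": [-0.04, -0.09, 0], "delta_rot": [0, 0, 0]},
    {"grip": 255, "linear": [-0.08, -0.19, 0], "delta_rot": [0, 0, 0]},
    {"grip": 255, "linear": [-0.11, -0.28, 0], "delta_rot": [0, 0, 0]},
    {"grip": 255, "linear": [-0.15, -0.37, 0], "delta_rot": [0, 0, 0]}
  ]
}}

```text
time: 15.5
ee_pos: [0.5728, -0.1258, 0.1666]
tcp_rot: [180.0, -0.0, -112.0]
wrist_force: [1.1, 2.7, 4.0]
opening: 0.0224
grasp_force: 59.5
```

{"name": "play_rows", "arguments": {
  "targets": [
    {"grip": 255, "linear": [-0.04, -0.09, 0], "delta_rot": [0, 0, 0]},
    {"grip": 255, "linear": [-0.08, -0.19, 0], "delta_rot": [0, 0, 0]},
    {"grip": 255, "linear": [-0.11, -0.28, 0], "delta_rot": [0, 0, 0]},
    {"grip": 255, "linear": [-0.15, -0.37, 0], "delta_rot": [0, 0, 0]}
  ]
}}

```text
time: 15.9
ee_pos: [0.5713, -0.1295, 0.1666]
tcp_rot: [180.0, -0.0, -112.0]
wrist_force: [1.7, 0.9, 3.2]
opening: 0.0224
grasp_force: 59.5
```

{"name": "play_rows", "arguments": {
  "targets": [
    {"grip": 255, "linear": [-0.04, -0.09, 0], "delta_rot": [0, 0, 0]},
    {"grip": 255, "linear": [-0.08, -0.19, 0], "delta_rot": [0, 0, 0]},
    {"grip": 255, "linear": [-0.11, -0.28, 0], "delta_rot": [0, 0, 0]},
    {"grip": 255, "linear": [-0.15, -0.37, 0], "delta_rot": [0, 0, 0]}
  ]
}}

```text
time: 16.3
ee_pos: [0.57, -0.1327, 0.1666]
tcp_rot: [180.0, 0.1, -112.0]
wrist_force: [2.7, 5.0, 1.2]
opening: 0.0222
grasp_force: 59.3
```

{"name": "play_rows", "arguments": {
  "targets": [
    {"grip": 255, "linear": [-0.04, -0.09, 0], "delta_rot": [0, 0, 0]},
    {"grip": 255, "linear": [-0.08, -0.19, 0], "delta_rot": [0, 0, 0]},
    {"grip": 255, "linear": [-0.11, -0.28, 0], "delta_rot": [0, 0, 0]}
  ]
}}

```text
time: 16.6
ee_pos: [0.5689, -0.1354, 0.1666]
tcp_rot: [180.0, 0.1, -112.0]
wrist_force: [2.1, 6.5, 1.2]
opening: 0.0221
grasp_force: 59.3
```

{"name": "play_rows", "arguments": {
  "targets": [
    {"grip": 255, "linear": [-0.04, -0.09, -0.02], "delta_rot": [0, 0, 0]},
    {"grip": 255, "linear": [-0.08, -0.19, -0.02], "delta_rot": [0, 0, 0]},
    {"grip": 255, "linear": [-0.11, -0.28, -0.02], "delta_rot": [0, 0, 0]}
  ]
}}

```text
time: 16.9
ee_pos: [0.5679, -0.1381, 0.1665]
tcp_rot: [-180.0, 0.1, -111.9]
wrist_force: [2.1, 5.8, 2.9]
opening: 0.0226
grasp_force: 59.4
```

{"name": "play_rows", "arguments": {
  "targets": [
    {"grip": 255, "linear": [-0.04, -0.09, 0], "delta_rot": [0, 0, 0]},
    {"grip": 255, "linear": [-0.08, -0.19, 0], "delta_rot": [0, 0, 0]},
    {"grip": 255, "linear": [-0.11, -0.28, 0], "delta_rot": [0, 0, 0]}
  ]
}}

```text
time: 17.2
ee_pos: [0.5667, -0.141, 0.1665]
tcp_rot: [180.0, 0.1, -111.9]
wrist_force: [2.3, 5.1, 2.8]
opening: 0.0227
grasp_force: 59.4
```

{"name": "play_rows", "arguments": {
  "targets": [
    {"grip": 255, "linear": [-0.04, -0.09, 0], "delta_rot": [0, 0, 0]},
    {"grip": 255, "linear": [-0.08, -0.19, 0], "delta_rot": [0, 0, 0]},
    {"grip": 255, "linear": [-0.11, -0.28, 0], "delta_rot": [0, 0, 0]}
  ]
}}

```text
time: 17.5
ee_pos: [0.5656, -0.1438, 0.1665]
tcp_rot: [-180.0, 0.1, -112.0]
wrist_force: [1.6, 5.6, 3.4]
opening: 0.0225
grasp_force: 59.4
```

{"name": "play_rows", "arguments": {
  "targets": [
    {"grip": 255, "linear": [-0.04, -0.09, 0], "delta_rot": [0, 0, 0]},
    {"grip": 255, "linear": [-0.08, -0.19, 0], "delta_rot": [0, 0, 0]},
    {"grip": 255, "linear": [-0.11, -0.28, 0], "delta_rot": [0, 0, 0]}
  ]
}}

```text
time: 17.8
ee_pos: [0.5645, -0.1466, 0.1665]
tcp_rot: [180.0, 0.1, -112.0]
wrist_force: [1.5, 5.5, 2.4]
opening: 0.0229
grasp_force: 59.4
```

Run:
```python
from h import *
p=bot.camera("side"); cv2.imwrite("pics/c9.png",cv2.resize(p["color"][150:260,340:450,::-1],None,fx=5,fy=5,interpolation=cv2.INTER_CUBIC))
s=bot.get_obs(); print(np.round(s["wrist_force"],2),np.round(s["torque"],3),s["ee_pos"])
```

```text
[1.14 3.34 2.71] [ 0.976 -0.402  0.027] [ 0.56446264 -0.1467887   0.16656338]
```

View pics/c9.png

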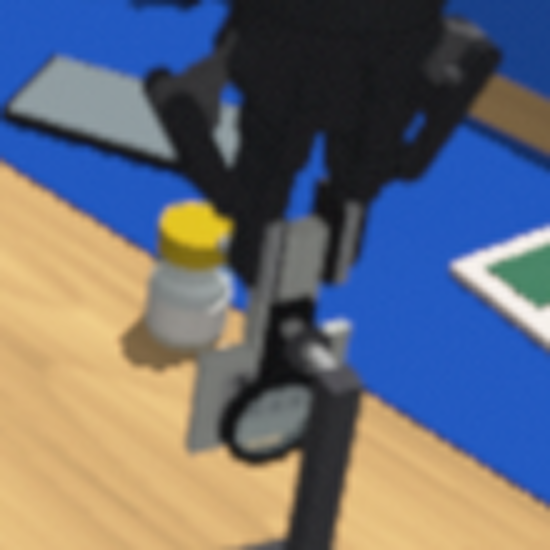

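Crop: the carrier is on the bar with the loupe's ring at (268,425) just in front of it. The plate is upright to within a small angle, and the loupe is still hanging.

{"name": "play_rows", "arguments": {
  "targets": [
    {"grip": 255, "linear": [-0.04, -0.09, 0], "delta_rot": [0, 0, 0]},
    {"grip": 255, "linear": [-0.08, -0.19, 0], "delta_rot": [0, 0, 0]},
    {"grip": 255, "linear": [-0.11, -0.28, 0], "delta_rot": [0, 0, 0]}
  ]
}}

```text
time: 18.15
ee_pos: [0.5634, -0.1495, 0.1666]
tcp_rot: [-180.0, 0.1, -112.0]
wrist_force: [1.9, 5.5, 2.9]
opening: 0.0228
grasp_force: 59.4
```

{"name": "play_rows", "arguments": {
  "targets": [
    {"grip": 255, "linear": [-0.04, -0.09, 0], "delta_rot": [0, 0, 0]},
    {"grip": 255, "linear": [-0.08, -0.19, 0], "delta_rot": [0, 0, 0]},
    {"grip": 255, "linear": [-0.11, -0.28, 0], "delta_rot": [0, 0, 0]}
  ]
}}

```text
time: 18.45
ee_pos: [0.5623, -0.1522, 0.1665]
tcp_rot: [180.0, 0.1, -112.0]
wrist_force: [1.9, 5.7, 2.3]
opening: 0.023
grasp_force: 59.4
```

{"name": "play_rows", "arguments": {
  "targets": [
    {"grip": 255, "linear": [-0.04, -0.09, 0], "delta_rot": [0, 0, 0]},
    {"grip": 255, "linear": [-0.08, -0.19, 0], "delta_rot": [0, 0, 0]}
  ]
}}

```text
time: 18.65
ee_pos: [0.5614, -0.1547, 0.1666]
tcp_rot: [-180.0, -0.0, -112.0]
wrist_force: [1.0, 3.3, 4.0]
opening: 0.0225
grasp_force: 59.5
```

{"name": "play_rows", "arguments": {
  "targets": [
    {"grip": 255, "linear": [-0.02, -0.05, 0], "delta_rot": [0, 0, 0]},
    {"grip": 255, "linear": [-0.02, -0.05, 0], "delta_rot": [0, 0, 0]}
  ]
}}

```text
time: 18.85
ee_pos: [0.5611, -0.1553, 0.1666]
tcp_rot: [-180.0, -0.0, -112.0]
wrist_force: [-0.3, 1.1, 4.7]
opening: 0.0222
grasp_force: 59.5
```

```bash
cat > f.py <<'E'
from h import *
F=[]
for i in range(5):
    bot.camera("side"); s=bot.get_obs(); F.append(s["wrist_force"])
F=np.mean(F,0); e=s["ee_pos"]; a=np.array([.3746,.9272]); print("along",F[:2]@a,"lat",F[:2]@[-a[1],a[0]],"z",F[2],"u mm",1e3*(e[:2]@a), e[2], s["tcp_rot"])
E
python3 f.py
```

```text
along 1.5131928299135715 lat 0.10393183241387272 z 4.186406881661147 u mm 66.2100447123455 0.1665997752243866 [-1.79989867e+02 -2.11291039e-02 -1.11987557e+02]
```

{"name": "play_rows", "arguments": {
  "targets": [
    {"grip": 255, "linear": [0.02, 0.05, 0], "delta_rot": [0, 0, 0]},
    {"grip": 255, "linear": [0.04, 0.09, 0], "delta_rot": [0, 0, 0]},
    {"grip": 255, "linear": [0.04, 0.09, 0], "delta_rot": [0, 0, 0]}
  ]
}}

```text
time: 19.4
ee_pos: [0.5614, -0.1547, 0.1666]
tcp_rot: [-180.0, -0.1, -112.0]
wrist_force: [-1.5, -2.6, 5.6]
opening: 0.0227
grasp_force: 59.7
```

```bash
python3 f.py
```

```text
along -2.810077420408865 lat 0.04607214188429121 z 5.150013813940848 u mm 66.82597610942872 0.16656110370584667 [-1.79992543e+02 -6.63384790e-02 -1.12005069e+02]
```

{"name": "play_rows", "arguments": {
  "targets": [
    {"grip": 255, "linear": [0.02, 0.05, 0], "delta_rot": [0, 0, 0]},
    {"grip": 255, "linear": [0.04, 0.09, 0], "delta_rot": [0, 0, 0]},
    {"grip": 255, "linear": [0.04, 0.09, 0], "delta_rot": [0, 0, 0]}
  ]
}}

```text
time: 19.95
ee_pos: [0.5618, -0.1538, 0.1665]
tcp_rot: [-180.0, -0.1, -112.0]
wrist_force: [-1.3, -2.0, 5.2]
opening: 0.0226
grasp_force: 59.7
```

```bash
python3 f.py
```

```text
along -3.280240609655977 lat 0.006741205353907098 z 5.349867301739907 u mm 67.85930051224575 0.16656824183705762 [-1.79990791e+02 -5.75794322e-02 -1.12005457e+02]
```

{"name": "play_rows", "arguments": {
  "targets": [
    {"grip": 255, "linear": [0.02, 0.05, 0.01], "delta_rot": [0, 0, 0]},
    {"grip": 255, "linear": [0.04, 0.09, 0.01], "delta_rot": [0, 0, 0]},
    {"grip": 255, "linear": [0.04, 0.09, 0.01], "delta_rot": [0, 0, 0]}
  ]
}}

```text
time: 20.5
ee_pos: [0.5623, -0.1526, 0.1666]
tcp_rot: [-180.0, -0.0, -112.0]
wrist_force: [-1.4, -4.6, 4.8]
opening: 0.0226
grasp_force: 59.6
```

```bash
python3 f.py
```

```text
along -4.320908781039402 lat 0.11707618738592296 z 4.72692026828148 u mm 69.19890282654912 0.16655864183759486 [ 1.79998686e+02 -2.02336557e-02 -1.11985150e+02]
```

{"name": "play_rows", "arguments": {
  "targets": [
    {"grip": 255, "linear": [0.02, 0.05, 0], "delta_rot": [0, 0, 0]},
    {"grip": 255, "linear": [0.02, 0.06, 0], "delta_rot": [0, 0, 0]},
    {"grip": 255, "linear": [0.02, 0.06, 0], "delta_rot": [0, 0, 0]}
  ]
}}

```text
time: 21.05
ee_pos: [0.5624, -0.1521, 0.1666]
tcp_rot: [-180.0, -0.0, -112.0]
wrist_force: [-2.1, -5.0, 4.2]
opening: 0.0227
grasp_force: 59.7
```

```bash
python3 f.py
```

```text
along -6.07901792023234 lat -0.19483498354716255 z 4.976322857567835 u mm 69.61365831570532 0.1665756131658835 [-1.79997437e+02 -4.79270062e-02 -1.11995530e+02]
```

{"name": "play_rows", "arguments": {
  "targets": [
    {"grip": 255, "linear": [0.02, 0.04, 0], "delta_rot": [0, 0, 0]},
    {"grip": 255, "linear": [0.02, 0.04, 0], "delta_rot": [0, 0, 0]}
  ]
}}

```text
time: 21.5
ee_pos: [0.5625, -0.152, 0.1666]
tcp_rot: [180.0, -0.1, -112.0]
wrist_force: [-3.2, -5.6, 5.1]
opening: 0.0227
grasp_force: 59.7
```

```bash
python3 f.py
```

```text
along -7.20830096504962 lat 0.27349551427163865 z 4.6681219082237195 u mm 69.81288256366821 0.16656567742097622 [ 1.79997582e+02 -7.85912164e-02 -1.12004113e+02]
```

{"name": "play_rows", "arguments": {
  "targets": [
    {"grip": 255, "linear": [-0.04, -0.09, 0], "delta_rot": [0, 0, 0]},
    {"grip": 255, "linear": [-0.08, -0.19, 0], "delta_rot": [0, 0, 0]},
    {"grip": 255, "linear": [-0.08, -0.19, 0.01], "delta_rot": [0, 0, 0]},
    {"grip": 255, "linear": [-0.08, -0.19, 0.02], "delta_rot": [0, 0, 0]}
  ]
}}

```text
time: 22.15
ee_pos: [0.5622, -0.1528, 0.1666]
tcp_rot: [180.0, 0.0, -112.0]
wrist_force: [0.8, 1.4, 1.8]
opening: 0.0226
grasp_force: 59.4
```

```bash
python3 f.py
```

```text
along 1.5121337187329416 lat -0.8469659267716171 z 2.4006434734734743 u mm 68.65743519609512 0.1666425458497715 [ 1.79987609e+02  2.29655777e-02 -1.11965261e+02]
```

{"name": "play_rows", "arguments": {
  "targets": [
    {"grip": 255, "linear": [-0.03, -0.08, 0.01], "delta_rot": [0, 0, 0]},
    {"grip": 255, "linear": [-0.03, -0.08, 0.02], "delta_rot": [0, 0, 0]},
    {"grip": 255, "linear": [-0.03, -0.08, 0.02], "delta_rot": [0, 0, 0]}
  ]
}}

```text
time: 22.7
ee_pos: [0.5614, -0.1542, 0.1667]
tcp_rot: [180.0, -0.0, -112.0]
wrist_force: [-0.3, 0.9, 0.9]
opening: 0.0225
grasp_force: 59.3
```

```bash
python3 f.py
```

```text
along 0.6747174449506274 lat 0.6082655125295813 z 0.04708900530749736 u mm 67.38163712995667 0.16674251912967933 [ 1.79969985e+02 -1.52301144e-02 -1.11985421e+02]
```

{"name": "play_rows", "arguments": {
  "targets": [
    {"grip": 255, "linear": [0.04, 0.09, 0], "delta_rot": [0, 0, 0]},
    {"grip": 255, "linear": [0.08, 0.19, 0], "delta_rot": [0, 0, 0]},
    {"grip": 255, "linear": [0.09, 0.22, 0], "delta_rot": [0, 0, 0]},
    {"grip": 255, "linear": [0.09, 0.22, 0], "delta_rot": [0, 0, 0]}
  ]
}}

```text
time: 23.35
ee_pos: [0.5624, -0.1522, 0.1669]
tcp_rot: [180.0, -0.1, -112.0]
wrist_force: [-1.7, -3.0, -0.7]
opening: 0.0228
grasp_force: 59.1
```

```bash
python3 f.py
```

```text
along -3.5411139864236665 lat -0.06606714586187512 z -1.5911288476108012 u mm 69.6292085996466 0.16688613309508576 [ 1.79988940e+02 -2.81241376e-02 -1.11990698e+02]
```

{"name": "play_rows", "arguments": {
  "targets": [
    {"grip": 255, "linear": [-0.04, -0.09, -0.01], "delta_rot": [0, 0, 0]},
    {"grip": 255, "linear": [-0.07, -0.18, -0.02], "delta_rot": [0, 0, 0]},
    {"grip": 255, "linear": [-0.07, -0.18, -0.02], "delta_rot": [0, 0, 0]},
    {"grip": 255, "linear": [-0.07, -0.18, -0.02], "delta_rot": [0, 0, 0]}
  ]
}}

```text
time: 24.0
ee_pos: [0.562, -0.1534, 0.1669]
tcp_rot: [-180.0, 0.0, -112.0]
wrist_force: [-0.1, -0.1, 0.3]
opening: 0.0225
grasp_force: 59.0
```

```bash
python3 f.py
```

```text
along -0.015394156580009699 lat 0.258003929267359 z -0.9502760864863713 u mm 68.06269370043199 0.16678929989252578 [-1.79999540e+02  8.18368380e-03 -1.11974759e+02]
```

{"name": "play_rows", "arguments": {
  "targets": [
    {"grip": 160, "linear": [0, 0, 0], "delta_rot": [0, 0, 0]},
    {"grip": 150, "linear": [0, 0, 0], "delta_rot": [0, 0, 0]},
    {"grip": 130, "linear": [0, 0, 0], "delta_rot": [0, 0, 0]},
    {"grip": 110, "linear": [0, 0, 0], "delta_rot": [0, 0, 0]},
    {"grip": 90, "linear": [0, 0, 0], "delta_rot": [0, 0, 0]},
    {"grip": 90, "linear": [0, 0, 0], "delta_rot": [0, 0, 0]},
    {"grip": 90, "linear": [0, 0, 0], "delta_rot": [0, 0, 0]}
  ]
}}

```text
time: 24.95
ee_pos: [0.5618, -0.1537, 0.1668]
tcp_rot: [180.0, -0.0, -112.0]
wrist_force: [0.7, 0.4, 0.1]
opening: 0.0551
grasp_force: 0.0
```

{"name": "play_rows", "arguments": {
  "targets": [
    {"grip": 90, "linear": [0, 0, 1], "delta_rot": [0, 0, 0]},
    {"grip": 90, "linear": [0, 0, 2.5], "delta_rot": [0, 0, 0]},
    {"grip": 90, "linear": [0, 0, 5], "delta_rot": [0, 0, 0]},
    {"grip": 90, "linear": [0, 0, 9], "delta_rot": [0, 0, 0]},
    {"grip": 90, "linear": [0, 0, 13], "delta_rot": [0, 0, 0]},
    {"grip": 90, "linear": [-4, 4, 14], "delta_rot": [0, 0, 0]},
    {"grip": 90, "linear": [-8, 8, 14], "delta_rot": [0, 0, 0]},
    {"grip": 90, "linear": [-12, 12, 14], "delta_rot": [0, 0, 0]},
    {"grip": 90, "linear": [-12, 12, 14], "delta_rot": [0, 0, 0]},
    {"grip": 90, "linear": [-12, 12, 14], "delta_rot": [0, 0, 0]}
  ]
}}

```text
time: 25.95
ee_pos: [0.4402, -0.0322, 0.3089]
tcp_rot: [-179.8, 0.1, -111.9]
wrist_force: [1.1, -0.1, 0.4]
opening: 0.0553
grasp_force: 0.0
```

Run:
```python
from h import *
s=bot.get_obs(); print(s["time"],s["ee_pos"],s["opening"],s["wrist_force"])
p=bot.camera("side"); q=bot.camera("top")
A=cv2.resize(p["color"][170:290,340:440,::-1],None,fx=4,fy=4,interpolation=cv2.INTER_CUBIC)
B=cv2.resize(q["color"][140:230,370:460,::-1],None,fx=4.4,fy=4.4,interpolation=cv2.INTER_CUBIC)
H=max(A.shape[0],B.shape[0]); f=lambda I:cv2.copyMakeBorder(I,0,H-I.shape[0],0,0,cv2.BORDER_CONSTANT)
cv2.imwrite("pics/c10.png",np.hstack([f(A),f(B)])); print(A.shape,B.shape)
```

```text
25.95 [ 0.44024301 -0.03216837  0.308884  ] 0.05533284559189654 [ 1.12030881 -0.14859161  0.41822409]
(480, 400, 3) (396, 396, 3)
```

View pics/c10.png

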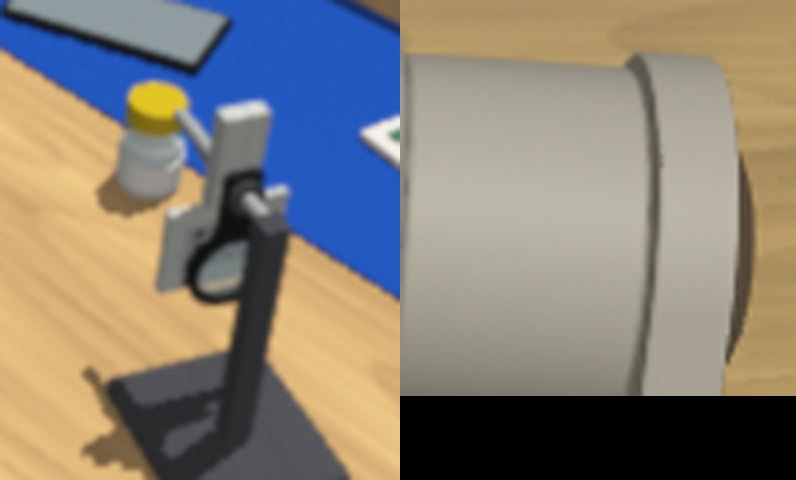

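The side view shows the carrier hanging upright on the bar, tab top at (243,110), with the loupe right in front of it at (225,260). The robot is clear. I'll let it settle, then hand in.

{"name": "play_rows", "arguments": {
  "targets": [
    {"grip": 90, "linear": [0, 0, 0], "delta_rot": [0, 0, 0]},
    {"grip": 90, "linear": [0, 0, 0], "delta_rot": [0, 0, 0]},
    {"grip": 90, "linear": [0, 0, 0], "delta_rot": [0, 0, 0]},
    {"grip": 90, "linear": [0, 0, 0], "delta_rot": [0, 0, 0]},
    {"grip": 90, "linear": [0, 0, 0], "delta_rot": [0, 0, 0]},
    {"grip": 90, "linear": [0, 0, 0], "delta_rot": [0, 0, 0]},
    {"grip": 90, "linear": [0, 0, 0], "delta_rot": [0, 0, 0]},
    {"grip": 90, "linear": [0, 0, 0], "delta_rot": [0, 0, 0]},
    {"grip": 90, "linear": [0, 0, 0], "delta_rot": [0, 0, 0]},
    {"grip": 90, "linear": [0, 0, 0], "delta_rot": [0, 0, 0]}
  ]
}}

```text
time: 27.05
ee_pos: [0.4418, -0.0337, 0.3068]
tcp_rot: [-180.0, 0.0, -112.0]
wrist_force: [-0.1, 0.8, 0.2]
opening: 0.0553
grasp_force: 0.0
```

```bash
python3 -c "
from workcell import bot
print(bot.job_done())"
```

```text
the job is handed in; nothing more can be done
None
```

The carrier hangs upright on the bar beside the loupe with the gripper clear, and I handed the job in at about 27 s; no verdict came back, and the catch having sprung out is judged by feel (drag fell away going in, and a gentle pull back met resistance), not seen.

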